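# Stack cover plates squarely and clamp the pile

### The job

Stack the two long aluminium cover plates flat on the wooden bed of the clamping stand, one on top of the other, so that their edges are flush with the bed and with each other. Then swing the hold-down arm over until its rubber foot rests on the pile. Leave the shorter plate where it lies.

Things in the scene. Friction and masses are not known exactly. Their poses are not given: they have to be found in the camera images.
- long_plate_1: one of the two equal long plates: bare aluminium cover plate, 120 x 60 x 16 mm, flat on the bench, with a 14 mm bolt hole near each end; origin at the centre of its underside, x along its length, y across its 60 mm width, z up
- long_plate_2: the other long plate: bare aluminium cover plate, 120 x 60 x 16 mm, flat on the bench, with a 14 mm bolt hole near each end; origin at the centre of its underside, x along its length, y across its 60 mm width, z up
- short_plate: the short plate, not wanted: bare aluminium cover plate, 80 x 60 x 16 mm, flat on the bench, with a 14 mm bolt hole near each end; origin at the centre of its underside, x along its length, y across its 60 mm width, z up
- bed_top (a point): centre of the top of the stand's wooden bed, 35 mm above the bench. The bed is 120 mm (this point's x) by 60 mm (its y), the outline of a long plate, and stands 25 mm above a dark steel base (210 x 86 x 10 mm). z up; x points from the bed to the hinge post. The stand does not move
- hold_arm_hinge (a point): middle of the arm's hinge pin, 95 mm from the bed's centre along the bed's x and 89 mm above the bench, between two steel cheeks (34 mm along x, 44 mm overall along y, top at 102 mm). The pin lies along the bed's y
- hold_arm_grip (a point): middle of the black round grip (20 mm diameter, 52 mm long) at the free end of the hold-down arm, 125 mm from the hinge pin. The steel arm is 16 mm wide and 12 mm thick; its rubber foot (26 mm diameter) is 95 mm from the pin and its face is 22 mm off the arm's centre line
- hold_arm (a joint): angle of the hold-down arm (rad): 0 = level over the bed, foot resting on a pile of two plates (32 mm); 1.57 = upright; it starts leaning back beyond upright, away from the bed (about 1.7 to 2.0). A stiff hinge: it stays where it is left, and takes about 2 N at the grip to move

How it is judged:
By the outcome, as a careful person would: the job done as asked, in the order asked, and still so for the second after the job is handed in, with the robot touching nothing.
It also fails if it takes over 64 s, if anything falls off the work surface, if the arm or the gripper's body presses on something with over 40 N, if the wrist force passes 120 N, or if a joint passes its speed limit or range.

### The arm

A 6-joint arm with a two-finger parallel gripper is mounted at the origin on a cart in front of the work surface, level with it; the furniture and walls round the work are solid. World frame = base frame: x ahead of the robot, y to its left, z up, the work surface at z = 0. Lengths are in mm, angles in rad, forces in N, time in s.
With the tool pointing down it reaches from about 325 to 900 mm from the base axis. Payload 3.5 kg.
Tool frame: the origin (TCP) lies at the very end of the fingers, on their centre line; the grasp point (between the pads) lies 19 mm behind it; z points along the fingers, y is the line along which they close (so a half turn about z gives the same grasp; the last joint's range is limited). The gripper opens to 85 mm and grips with 20 to 120 N. Pads are 22 mm wide; open, the fingers measure 114 mm over their backs; the gripper's body (76 mm by 85 mm) begins 54 mm behind the grasp point. The pads swing forward as they close: fully open they stand 13 mm farther back than shut.
Start: joints at [1.139, 0.276, -0.026, 1.268, 0, 1.467], TCP at [201.823, 591.514, 231.313] pointing down, gripper open.
Joint ranges: [-3.12, 3.12], [-0.85, 1.88], [-1.08, 1.24], [-1.95, 2.15], [-1.57, 1.53], [-3.14, 3.14]. Speed limits (rad/s): [2.57, 2.57, 3.14, 3.14, 3.14, 3.14].

### API

Orientations are given as a rotation vector (axis times angle).
In Python, from station import robot gives the robot as it stands.
- The arm moves only by the tool jog_arm, never from a script. Its argument "motion" is a list of rows, each a list of 5 numbers: the closure, from -1 (fully open) to 1 (shut), then the shift along the world's x, y, z in m, then the turn about the world's z in rad. In form: [[jaw, dx, dy, dz, roll], ...]. A call has 1 to 8 rows; each row is the pose to reach, as a shift and turn from the pose commanded when the call began; what a row does not reach only later rows make up. A row lasts 1/8 s, in which the tool goes at most 62.5 mm and 10.7 degrees, less where a joint would pass 70% of its speed; a pose out of reach is approached as far as the arm can. A call with a gripper value outside its range is refused whole. The fingers move at their own pace and stop on an object; "grip_force" is the grip in N (left out, the last holds). Time passes only in rows, so rows that repeat a pose let the fingers close. It gives the time, the measured TCP pose, the force, the opening and the grip force at its end, in the units of the state.
- robot.observe(): the state, without advancing time (a new reading comes with each control period).
- robot.capture(name): name is "scene" or "top"; returns a dict with "pixels" (420x560x3 uint8, blue, green, red), "range_z" (420x560 float32, mm along the optical axis (not along the pixel's ray), 0 where there is no reading), "intrinsics" (3x3 intrinsics, pixels), "D" ([k1, k2, p1, p2, k3] as OpenCV has them; the pictures are not rectified), "world_to_cam" (4x4, takes a point from world to camera coordinates). Camera axes: x right, y up, looking along -z (the intrinsics and any distortion apply to the point x, -y, -z); pixel columns grow to the right and rows downward; lengths in mm; the calibration is good to about 2 mm. A picture is of the moment at which its call begins.
- robot.job_done(): hands the job in; it is judged then, once.
The state is a dict: "t": time; "joint_pos": joint angles; "joint_velocities": joint speeds; "tau": joint torques, N m; "position": TCP position; "eef_rot": TCP orientation; "ft_force": force on the tool from outside, world axes, zero at the start; "ft_torque": the same for the moment, N m; "width": opening from 0.0 (shut) to 1.0 (fully open); "finger_force": force on a finger pad.
Only numpy, scipy, OpenCV 4.12 (cv2) and the standard library are available. Lean on these libraries where they do the work, as an engineer would, in place of code of your own. Each camera call takes 0.05 s, during which the arm holds its last target. There are 200 camera calls.

## Working session

There is one attempt and no reset: what is moved stays moved. The work goes in short steps, Python scripts to look and compute and a tool call to move; the robot and the scene stay as the last step left them, time stands still between calls to the robot, and variables do not carry over. Pictures are saved under pics/ and viewed, at most 10 in all, crops included, and the job is handed in when it is done.

Besides the shell and the picture viewer there is one more tool, called after "Emit:" in YAML: its name, and indented under it one key for each argument. jog_arm: Moves the arm, as the interface text tells. Its arguments: {"type":"object","properties":{"motion":{"type":"array"},"grip_force":{"type":"number"}},"required":["motion"]}

```bash
mkdir -p pics; ls
cat > h.py <<'E'
import numpy as np, cv2
from station import robot
def cap(n, save=None):
    c=robot.capture(n)
    if save: cv2.imwrite(save,c["pixels"])
    return c
def world(c):
    """world xyz for every pixel (H,W,3), nan without reading"""
    z=c["range_z"].astype(float); H,W=z.shape
    u,v=np.meshgrid(np.arange(W),np.arange(H))
    p=cv2.undistortPoints(np.stack([u,v],-1).reshape(-1,1,2).astype(np.float64),c["intrinsics"],c["D"]).reshape(H,W,2)
    P=np.stack([p[...,0]*z,-p[...,1]*z,-z],-1)
    M=np.linalg.inv(c["world_to_cam"])
    X=P@M[:3,:3].T+M[:3,3]; X[z==0]=np.nan
    return X
E
python3 - <<'E'
from h import *
for n in("top","scene"):
    c=cap(n,f"pics/{n}0.png"); X=world(c); np.save(f"{n}0.npy",X)
    print(n,np.linalg.inv(c["world_to_cam"])[:3,3].round(),np.nanmedian(X[...,2]))
s=robot.observe(); print(s)
E
```

```text
pics
top [ 419.   22. 1007.] 0.23997413670144851
scene [ 173. -396.  794.] 7.825820506874834
{'t': 0.1, 'joint_pos': array([ 1.13859730e+00,  2.77087298e-01, -2.77357018e-02,  1.26801381e+00,
       -7.90873222e-07,  1.46736594e+00]), 'joint_velocities': array([ 0.00030308,  0.0002711 ,  0.00373017, -0.00079888, -0.00065267,
       -0.00127859]), 'tau': array([ 4.66645979e-04, -4.46707678e+01,  2.96128124e+01,  8.44441558e-03,
       -4.27048928e-05,  2.53777991e-06]), 'position': array([201.52896462, 590.87143389, 230.25645857]), 'eef_rot': array([-5.14017383e-01, -3.09870834e+00,  3.09071855e-03]), 'ft_force': array([ 0.39671611, -0.85989869,  0.10286692]), 'ft_torque': array([ 0.00620019,  0.05359813, -0.01591216]), 'finger_force': 0.0, 'width': 1.001565184162747}
```

View pics/top0.png

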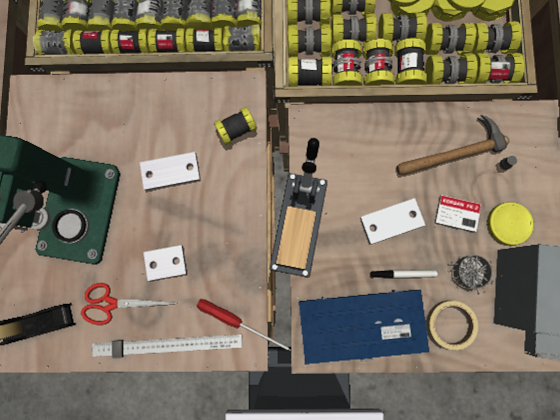

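View pics/scene0.png

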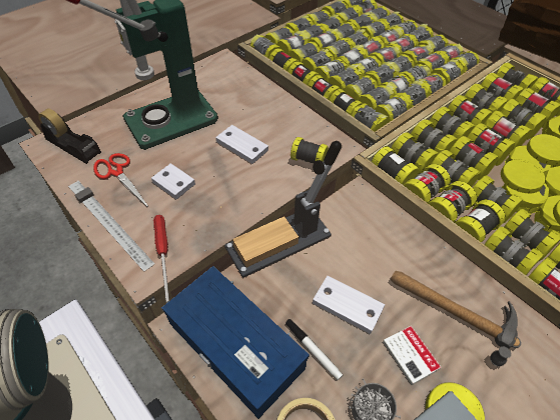

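The top view shows long plates at about (170,171) and (393,221), and the short plate at (165,262). The bed is at (297,237) with its hinge towards the top of the picture, and the arm's grip is at (313,150). The scene view agrees: the arm leans back from the bed.

```bash
cat >> h.py <<'E'
def rect(X,uv,r,zlo,zhi,mask=None):
    """min-area rectangle (world xy) of the surface patch at zlo..zhi connected to pixel uv"""
    m=((X[...,2]>zlo)&(X[...,2]<zhi))
    if mask is not None: m&=mask
    w=np.zeros_like(m); u,v=uv; w[max(v-r,0):v+r,max(u-r,0):u+r]=1
    n,l=cv2.connectedComponents((m&w).astype(np.uint8),connectivity=4)
    k=l==l[v,u]; P=X[k]
    (cx,cy),(a,b),t=cv2.minAreaRect(P[:,:2].astype(np.float32))
    if a<b: a,b,t=b,a,t+90
    t=(t+90)%180-90
    return dict(c=np.round([cx,cy],1),size=np.round([a,b],1),deg=round(t,2),z=np.round(np.median(P[:,2]),1),n=int(k.sum()),med=P.mean(0).round(1))
E
python3 - <<'E'
from h import *
X=np.load("top0.npy")
print("mm/px",X[221,394,:2]-X[221,380,:2])
for n,uv,a,b in(("A",(170,171),10,24),("B",(393,221),10,24),("S",(165,262),10,24),("bed",(297,237),28,42),("base",(280,265),5,20)):
    print(n,rect(X,uv,70,a,b))
for uv in((313,150),(307,170),(305,190),(311,142)): print(uv,X[uv[1],uv[0]].round(1))
m=(X[...,2]>60); m[:120]=0; m[215:]=0; m[:,:285]=0; m[:,335:]=0
P=X[m]; 
for z in range(60,240,12):
    q=P[(P[:,2]>z)&(P[:,2]<z+12)]
    if len(q): print(z,len(q),q.mean(0).round(1),q.min(0).round(),q.max(0).round())
E
```

```text
mm/px [ -0.31458095 -29.17267978]
A {'c': array([648. , 278.7]), 'size': array([120.6,  61.6]), 'deg': -79.9, 'z': np.float64(15.8), 'n': 1523, 'med': array([647.2, 278.3,  15.8])}
B {'c': array([ 534.1, -190.4]), 'size': array([119.2,  60.4]), 'deg': -71.03, 'z': np.float64(15.9), 'n': 1564, 'med': array([ 533.7, -190. ,   15.8])}
S {'c': array([452.1, 284.6]), 'size': array([81.2, 60.1]), 'deg': -80.09, 'z': np.float64(15.9), 'n': 1056, 'med': array([452. , 284.2,  15.8])}
bed {'c': array([500.7,  10.9]), 'size': array([119.9,  59.8]), 'deg': -11.84, 'z': np.float64(34.8), 'n': 1717, 'med': array([500. ,  11.1,  34.8])}
base {'c': array([513.1,   8.3]), 'size': array([175.6,  85.7]), 'deg': -11.8, 'z': np.float64(9.8), 'n': 1495, 'med': array([514.3,   6.3,  10. ])}
(313, 150) [632.5 -17.3 219.8]
(307, 170) [606.4  -7.9 183.4]
(305, 190) [587.   -6.6  94.8]
(311, 142) [643.5 -13.7 230.3]
60 11 [579.5  -7.5  65.7] [573. -25.  61.] [591.  13.  72.]
72 11 [579.3  -1.2  78.1] [573. -24.  73.] [590.  15.  84.]
84 81 [589.5  -6.7  92.8] [574. -34.  85.] [609.  18.  96.]
96 240 [592.4  -8.4 101. ] [574. -34.  96.] [614.  15. 108.]
108 29 [597.3  -8.8 114.9] [594. -16. 109.] [602.  -2. 120.]
120 30 [601.4 -10.6 126.1] [597. -17. 120.] [605.  -2. 132.]
132 37 [606.2 -10.7 138.7] [602. -19. 132.] [610.  -4. 144.]
144 3 [608.4 -10.4 147.2] [607. -18. 146.] [609.  -5. 148.]
168 18 [605.4  -9.6 177. ] [602. -17. 174.] [625.  -3. 179.]
180 94 [612.5 -12.5 186.8] [603. -24. 180.] [632.   1. 192.]
192 104 [618.9 -13.6 196.7] [607. -25. 192.] [634.  -2. 204.]
204 44 [630.7 -16.1 210.2] [626. -26. 205.] [639.  -8. 216.]
216 84 [637.9 -16.8 223.5] [630. -27. 216.] [652.  -9. 228.]
228 56 [643.2 -19.1 230. ] [635. -26. 228.] [649. -12. 233.]
```

Emit:
jog_arm:
  motion:
    - [-1,0.02,-0.05,0,-0.16]
    - [-1,0.045,-0.1,0,-0.33]
    - [-1,0.07,-0.15,0,-0.5]
    - [-1,0.095,-0.2,0,-0.67]
    - [-1,0.12,-0.25,0,-0.84]
    - [-1,0.16,-0.29,0,-1.0]
    - [-1,0.21,-0.3128,0,-1.066]
    - [-1,0.27,-0.3128,0,-1.066]
  grip_force: 60

```text
t: 1.1
position: [472.3, 276.7, 231.2]
eef_rot: [-2.02, -2.405, 0.001]
ft_force: [0.2, 1.3, 0.2]
width: 1.002
finger_force: 0.0
```

Emit:
jog_arm:
  motion:
    - [-1,0.06,0,0,0]
    - [-1,0.12,0,-0.03,0]
    - [-1,0.165,0,-0.08,0]
    - [-1,0.1762,0,-0.13,0]
    - [-1,0.1762,0,-0.17,0]
    - [-1,0.1762,0,-0.17,0]

```text
t: 1.85
position: [643.8, 277.1, 55.9]
eef_rot: [-2.014, -2.403, 0.015]
ft_force: [-0.5, -0.5, 0.4]
width: 0.998
finger_force: 0.0
```

Emit:
jog_arm:
  motion:
    - [-1,0,0,0,0]
    - [-1,0,0,0,0]

```text
t: 2.1
position: [649.9, 279.6, 64.5]
eef_rot: [2.015, 2.406, 0.007]
ft_force: [-0.2, 0.0, -0.2]
width: 0.999
finger_force: 0.0
```

```bash
cat >> h.py <<'E'
from scipy.spatial.transform import Rotation as R
def st():
    s=robot.observe(); M=R.from_rotvec(s["eef_rot"]).as_matrix()
    print("t",round(s["t"],2),"pos",s["position"].round(1),"yaw_y",np.degrees(np.arctan2(M[1,1],M[0,1])).round(2),"z",M[:,2].round(4),"F",s["ft_force"].round(1),"w",round(s["width"]*85,1),"ff",s["finger_force"],"q",s["joint_pos"].round(3))
E
python3 -c "
from h import *
st()
c=cap('top','pics/top1.png'); X=world(c); print(rect(X,(297,237),70,28,42))"
```

```text
t 2.1 pos [649.9 279.6  64.5] yaw_y 10.1 z [ 0.0049  0.0016 -1.    ] F [-0.2  0.  -0.2] w 84.9 ff 0.0 q [ 0.315  0.531 -0.021  1.014  0.     1.709]
{'c': array([500.7,  10.9]), 'size': array([120. ,  59.9]), 'deg': -11.91, 'z': np.float64(34.9), 'n': 1716, 'med': array([500. ,  11.1,  34.8])}
```

Emit:
jog_arm:
  motion:
    - [-1,0,0,-0.03,0]
    - [-1,0,0,-0.05,0]
    - [-1,0,0,-0.059,0]
    - [-1,0,0,-0.059,0]
    - [-0.2,0,0,-0.059,0]
    - [1,0,0,-0.059,0]
    - [1,0,0,-0.059,0]
    - [1,0,0,-0.059,0]

```text
t: 3.15
position: [649.3, 279.2, 4.0]
eef_rot: [2.017, 2.407, 0.004]
ft_force: [-0.1, 1.0, 6.1]
width: 0.681
finger_force: 66.3
```

```bash
python3 -c "
from h import *
st()"
```

```text
t 3.15 pos [649.3 279.2   4. ] yaw_y 10.08 z [ 2.7e-03  9.0e-04 -1.0e+00] F [-0.1  1.   6.1] w 57.9 ff 66.34191155433655 q [ 0.315  0.591 -0.065  0.912  0.     1.709]
```

Emit:
jog_arm:
  motion:
    - [1,0,0,0.04,0]
    - [1,-0.01,-0.02,0.08,0.12]
    - [1,-0.035,-0.065,0.1,0.29]
    - [1,-0.06,-0.11,0.1,0.46]
    - [1,-0.09,-0.155,0.1,0.63]
    - [1,-0.115,-0.205,0.1,0.8]
    - [1,-0.135,-0.245,0.1,0.97]
    - [1,-0.1473,-0.2678,0.1,1.13]

```text
t: 4.15
position: [497.9, 9.4, 101.1]
eef_rot: [-0.409, -3.112, 0.001]
ft_force: [1.0, 0.2, -3.6]
width: 0.674
finger_force: 66.5
```

Emit:
jog_arm:
  motion:
    - [1,0,0,0,0.058]
    - [1,0,0,0,0.058]
    - [1,0,0,-0.03,0.058]
    - [1,0,0,-0.05,0.058]
    - [1,0,0,-0.05,0.058]
    - [1,0,0,-0.05,0.058]
    - [1,0,0,-0.05,0.058]

```text
t: 5.03
position: [501.9, 10.9, 53.4]
eef_rot: [0.324, 3.123, -0.0]
ft_force: [-0.1, -0.7, -3.5]
width: 0.68
finger_force: 66.5
```

```bash
python3 -c "
from h import *
st(); c=cap('top','pics/top2.png'); cap('scene','pics/scene2.png')
a=cv2.imread('pics/top2.png')[120:320,200:400]; b=cv2.imread('pics/scene2.png')[100:300,180:380]
cv2.imwrite('pics/c2.png',cv2.resize(np.hstack([a,b]),None,fx=2,fy=2,interpolation=cv2.INTER_CUBIC))"
```

```text
t 5.03 pos [501.9  10.9  53.4] yaw_y 78.15 z [ 2.2e-03 -2.0e-04 -1.0e+00] F [-0.1 -0.7 -3.5] w 57.8 ff 66.52641177177429 q [-0.107  0.226 -0.507  0.836  0.     0.1  ]
```

View pics/c2.png

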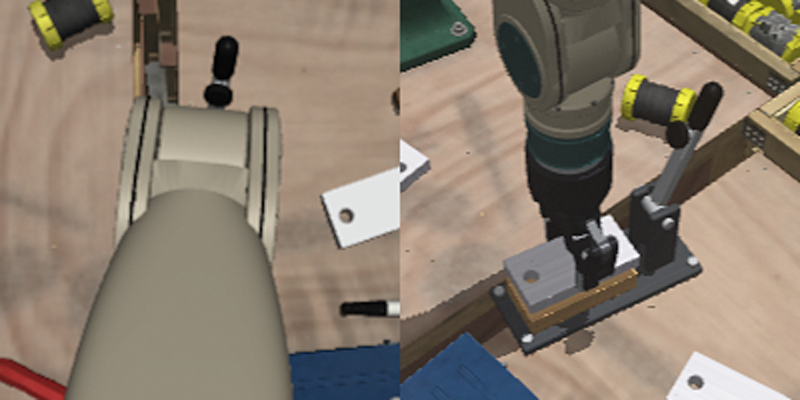

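The scene crop on the right shows the plate held level over the bed, near (570,260). The hold-down arm is clear behind it.

```bash
cat >> h.py <<'E'
def ext(X,zlo,zhi,C=(500.7,10.9),yaw=-11.85,box=(85,60)):
    """extent in bed frame of points in a height band"""
    t=np.radians(yaw); d=X[...,:2]-np.array(C)
    a=d[...,0]*np.cos(t)+d[...,1]*np.sin(t); b=-d[...,0]*np.sin(t)+d[...,1]*np.cos(t)
    m=(X[...,2]>zlo)&(X[...,2]<zhi)&(abs(a)<box[0])&(abs(b)<box[1])
    q=lambda v:np.percentile(v[m],[.5,2,98,99.5]).round(1)
    return int(m.sum()),"x",q(a),"y",q(b),"z",np.median(X[...,2][m]).round(1)
E
python3 -c "
from h import *
X0=np.load('scene0.npy'); print('bed',ext(X0,32,38,box=(70,45)))
X=world(cap('scene')); print('plate',ext(X,60,69,box=(75,45)))
h=np.histogram(X[...,2][(abs(X[...,0]-500)<60)&(abs(X[...,1]-11)<40)],bins=np.arange(20,90,2)); print(h)"
```

```text
bed (1332, 'x', array([-57.7, -56.4,  59.2,  60.8]), 'y', array([-31.8, -30.8,  26.8,  28.3]), 'z', np.float64(33.9))
plate (1019, 'x', array([-58. , -57.5,  60.5,  61.9]), 'y', array([-42.1, -32.6,  27.6,  28.6]), 'z', np.float64(63.9))
(array([ 24,  31,  30,  27,  35,  47, 126, 108,   8,   1,   0,   0,   0,
         4,  23,  30,  27,  28,  22,  34,  83, 406, 397,  68,   9,   8,
         9,   5,   9,  11,   3,  11,   3,   5]), array([20, 22, 24, 26, 28, 30, 32, 34, 36, 38, 40, 42, 44, 46, 48, 50, 52,
       54, 56, 58, 60, 62, 64, 66, 68, 70, 72, 74, 76, 78, 80, 82, 84, 86,
       88]))
```

Emit:
jog_arm:
  motion:
    - [1,0,0,-0.008,0]
    - [1,0,0,-0.0125,0]
    - [1,0,0,-0.0145,0]
    - [1,0,0,-0.0145,0]

```text
t: 5.68
position: [500.3, 10.9, 38.9]
eef_rot: [-0.324, -3.124, -0.0]
ft_force: [-5.4, -0.7, 8.7]
width: 0.677
finger_force: 67.9
```

```bash
python3 -c "
from h import *
st(); X=world(cap('scene')); print('plate',ext(X,44,56,box=(75,45)))"
```

```text
t 5.67 pos [500.3  10.9  38.9] yaw_y 78.15 z [-1.1e-03  2.0e-04 -1.0e+00] F [-5.4 -0.7  8.7] w 57.5 ff 67.93222546577454 q [-0.107  0.245 -0.52   0.807  0.     0.099]
plate (1041, 'x', array([-59.3, -58.6,  59.1,  60.4]), 'y', array([-43. , -33. ,  27.3,  28.3]), 'z', np.float64(49.7))
```

Emit:
jog_arm:
  motion:
    - [0.2,0,0,0,0]
    - [-1,0,0,0,0]
    - [-1,0,0,0,0]
    - [-1,0,0,0.03,0]
    - [-1,0,0,0.08,0]
    - [-1,0.003,-0.03,0.11,-0.17]
    - [-1,0.01,-0.08,0.11,-0.34]
    - [-1,0.02,-0.13,0.11,-0.51]

```text
t: 6.72
position: [521.6, -120.4, 148.7]
eef_rot: [1.108, 2.937, 0.0]
ft_force: [0.8, 0.7, -0.8]
width: 0.996
finger_force: 0.0
```

Emit:
jog_arm:
  motion:
    - [-1,0.0134,-0.0513,0,-0.17]
    - [-1,0.0134,-0.0713,0,-0.34]
    - [-1,0.0134,-0.0713,0,-0.523]
    - [-1,0.0134,-0.0713,-0.04,-0.523]
    - [-1,0.0134,-0.0713,-0.08,-0.523]
    - [-1,0.0134,-0.0713,-0.08,-0.523]
    - [-1,0.0134,-0.0713,-0.08,-0.523]

```text
t: 7.6
position: [535.0, -190.8, 68.9]
eef_rot: [1.824, 2.556, 0.0]
ft_force: [-0.5, -0.4, 1.0]
width: 1.0
finger_force: 0.0
```

```bash
python3 -c "
from h import *
st(); c=cap('top','pics/top3.png');X=world(c); print(rect(X,(297,237),70,44,60)); print(rect(X,(170,240),30,-5,5)['z'])
print('plate top-cam',ext(X,44,58,box=(75,45)), ext(np.load('top0.npy'),28,42,box=(75,45)))
X=world(cap('scene','pics/scene3.png')); print('plate',ext(X,44,56,box=(75,45)))"
```

```text
t 7.6 pos [ 535.  -190.8   68.9] yaw_y 18.97 z [ 1.3e-03 -6.0e-04 -1.0e+00] F [-0.5 -0.4  1. ] w 85.0 ff 0.0 q [-0.456  0.311 -0.349  0.909 -0.     0.783]
{'c': array([499.7,  10.6]), 'size': array([120.2,  59.7]), 'deg': -11.91, 'z': np.float64(50.7), 'n': 1691, 'med': array([499.1,  10.7,  50.7])}
-1.0
plate top-cam (1691, 'x', array([-60.7, -58.9,  56.7,  58.2]), 'y', array([-30.1, -29.2,  28.2,  29.2]), 'z', np.float64(50.7)) (1717, 'x', array([-59.5, -57.6,  57. ,  59.3]), 'y', array([-29.6, -28.7,  28.7,  29.8]), 'z', np.float64(34.8))
plate (1551, 'x', array([-58.9, -58.1,  58.5,  60.3]), 'y', array([-32.7, -32.1,  27.2,  28.3]), 'z', np.float64(49.7))
```

Emit:
jog_arm:
  motion:
    - [-1,0,0,-0.035,0]
    - [-1,0,0,-0.056,0]
    - [-1,0,0,-0.065,0]
    - [-1,0,0,-0.065,0]
    - [-0.2,0,0,-0.065,0]
    - [1,0,0,-0.065,0]
    - [1,0,0,-0.065,0]
    - [1,0,0,-0.065,0]

```text
t: 8.7
position: [535.4, -191.1, 4.6]
eef_rot: [1.824, 2.555, 0.0]
ft_force: [-0.8, 0.6, 5.0]
width: 0.68
finger_force: 64.6
```

```bash
python3 -c "
from h import *
st()"
```

```text
t 8.7 pos [ 535.4 -191.1    4.6] yaw_y 18.96 z [ 0.0024 -0.0015 -1.    ] F [-0.8  0.6  5. ] w 57.8 ff 64.5729124546051 q [-0.456  0.391 -0.4    0.777 -0.     0.783]
```

Emit:
jog_arm:
  motion:
    - [1,0,0,0.05,0]
    - [1,0,0.01,0.1,0.1]
    - [1,-0.005,0.05,0.115,0.27]
    - [1,-0.012,0.09,0.115,0.44]
    - [1,-0.02,0.13,0.115,0.61]
    - [1,-0.028,0.17,0.115,0.78]
    - [1,-0.0329,0.195,0.115,0.95]
    - [1,-0.0329,0.2013,0.115,1.033]

```text
t: 9.7
position: [499.7, 12.6, 117.5]
eef_rot: [-0.315, -3.124, -0.001]
ft_force: [0.2, -0.3, -4.3]
width: 0.679
finger_force: 67.7
```

Emit:
jog_arm:
  motion:
    - [1,0,0,0,0]
    - [1,0,0,-0.025,0]
    - [1,0,0,-0.05,0]
    - [1,0,0,-0.055,0]
    - [1,0,0,-0.055,0]
    - [1,0,0,-0.055,0]

```text
t: 10.45
position: [502.4, 10.6, 63.9]
eef_rot: [0.325, 3.123, -0.0]
ft_force: [0.3, 0.4, -2.6]
width: 0.674
finger_force: 67.6
```

```bash
python3 -c "
from h import *
st(); X=world(cap('scene')); 
for z in (58,61,64,67,70,73,76,79): print(z,ext(X,z,z+3,box=(75,45)))
print('plate',ext(X,70,80,box=(75,45)));print('low',ext(X,46,53,box=(75,45)))"
```

```text
t 10.45 pos [502.4  10.6  63.9] yaw_y 78.12 z [ 2.1e-03 -2.0e-04 -1.0e+00] F [ 0.3  0.4 -2.6] w 57.3 ff 67.64271140098572 q [-0.108  0.213 -0.496  0.86  -0.     0.1  ]
58 (46, 'x', array([-57.4, -56.9,  56.7,  57.9]), 'y', array([-32.7, -32.3,   7.4,  10.4]), 'z', np.float64(59.5))
61 (59, 'x', array([-57.4, -57.3,  58.9,  61.5]), 'y', array([-33. , -32.7,  23.3,  24.5]), 'z', np.float64(62.9))
64 (45, 'x', array([-57.1, -57. ,  59.9,  61.1]), 'y', array([-33.6, -33.3,  15.9,  25.2]), 'z', np.float64(65.8))
67 (52, 'x', array([-57.3, -57.1,  61.7,  62.3]), 'y', array([-36.1, -33. ,  23.7,  27.4]), 'z', np.float64(68.4))
70 (273, 'x', array([-57. , -56.6,  59.9,  63.3]), 'y', array([-37.7, -32.7,  28.7,  29.6]), 'z', np.float64(72.4))
73 (696, 'x', array([-57. , -55.8,  61.2,  62.5]), 'y', array([-37. , -32.2,  27. ,  28.3]), 'z', np.float64(74.2))
76 (63, 'x', array([-54.8, -53.5,  59.8,  61.2]), 'y', array([-43.7, -43. ,  27.9,  31.3]), 'z', np.float64(76.5))
79 (19, 'x', array([-8.1, -7.9,  8.7,  8.9]), 'y', array([-44.2, -44.1,  28.7,  28.9]), 'z', np.float64(80.0))
plate (1041, 'x', array([-57. , -56. ,  61.1,  62.7]), 'y', array([-42.7, -33.1,  27.5,  29.5]), 'z', np.float64(73.8))
low (256, 'x', array([-59.3, -59. ,  56.7,  60.4]), 'y', array([-33.1, -32.8,  23.2,  27. ]), 'z', np.float64(49.6))
```

Emit:
jog_arm:
  motion:
    - [1,0,0,-0.004,0]
    - [1,0,0,-0.007,0]
    - [1,0,0,-0.009,0]
    - [1,0,0,-0.009,0]

```text
t: 11.0
position: [501.4, 10.9, 55.7]
eef_rot: [0.324, 3.125, -0.0]
ft_force: [-4.7, -0.4, 10.9]
width: 0.673
finger_force: 69.2
```

```bash
python3 -c "
from h import *
st(); X=world(cap('scene')); print('plate',ext(X,62,70,box=(75,45)))"
```

```text
t 11.0 pos [501.4  10.9  55.7] yaw_y 78.15 z [ 2.e-04 -1.e-04 -1.e+00] F [-4.7 -0.4 10.9] w 57.2 ff 69.23797845840454 q [-0.107  0.224 -0.504  0.843 -0.     0.1  ]
plate (1011, 'x', array([-58.1, -57.4,  60.1,  61.7]), 'y', array([-37.3, -32.1,  27.6,  29.1]), 'z', np.float64(65.8))
```

Emit:
jog_arm:
  motion:
    - [0,0,0,0,0]
    - [-1,0,0,0,0]
    - [-1,0,0,-0.015,0]
    - [-1,0,0,-0.028,0]
    - [-1,0,0,-0.028,0]
    - [0.2,0,0,-0.028,0]
    - [1,0,0,-0.028,0]
    - [1,0,0,-0.028,0]
  grip_force: 40

```text
t: 12.05
position: [501.6, 11.2, 26.0]
eef_rot: [0.324, 3.124, 0.001]
ft_force: [1.0, 2.0, -1.7]
width: 0.699
finger_force: 45.6
```

Emit:
jog_arm:
  motion:
    - [-0.2,0,0,0,0]
    - [-1,0,0,0,0]
    - [-1,0,0,0,0]
    - [-1,0,0,0.05,0]
    - [-1,0,0,0.1,0]
    - [-1,-0.01,0.06,0.12,0]
    - [-1,-0.02,0.12,0.12,0]
    - [-1,-0.02,0.16,0.12,0]

```text
t: 13.05
position: [480.6, 172.8, 146.6]
eef_rot: [0.323, 3.124, 0.0]
ft_force: [-0.2, 0.9, -0.3]
width: 0.998
finger_force: 0.0
```

```bash
python3 -c "
from h import *
st(); c=cap('top','pics/top4.png');X=world(c); print(rect(X,(297,237),70,60,75))
print('plate top-cam',ext(X,60,75,box=(75,45)))
c=cap('scene','pics/scene4.png');X=world(c); print('plate',ext(X,60,75,box=(75,45)))
cv2.imwrite('pics/c4.png',cv2.resize(c['pixels'][130:300,200:400],None,fx=3.4,fy=3.4,interpolation=cv2.INTER_CUBIC))"
```

```text
t 13.05 pos [480.6 172.8 146.6] yaw_y 78.21 z [ 1.1e-03  1.0e-04 -1.0e+00] F [-0.2  0.9 -0.3] w 84.8 ff 0.0 q [ 0.218  0.137 -0.387  1.046 -0.     0.424]
{'c': array([501.1,  11. ]), 'size': array([120.2,  59.9]), 'deg': -12.32, 'z': np.float64(66.9), 'n': 1756, 'med': array([500.4,  11. ,  66.8])}
plate top-cam (1756, 'x', array([-59.2, -57.6,  57.9,  59.6]), 'y', array([-29.7, -28.8,  28.8,  29.8]), 'z', np.float64(66.9))
plate (1578, 'x', array([-57.7, -56.6,  60.2,  61.8]), 'y', array([-32.4, -31.7,  27.7,  28.7]), 'z', np.float64(65.6))
```

View pics/c4.png

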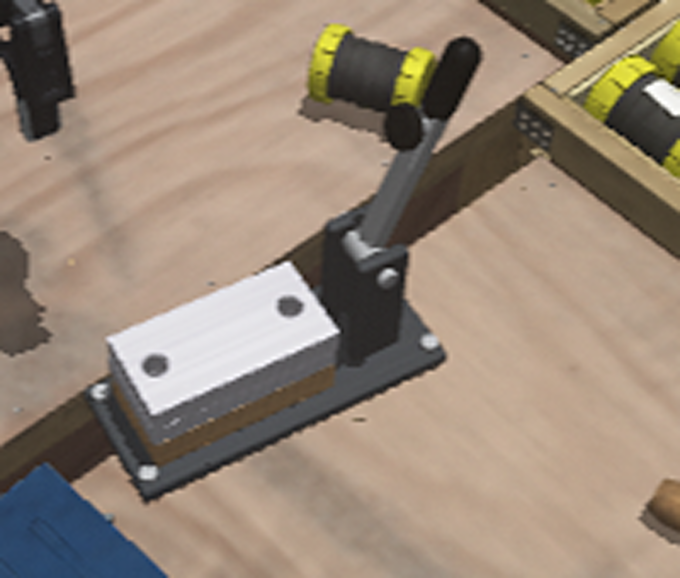

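The crop shows the pile square on the bed: its top is at (220,340) and its ends and sides line up. The hold-down arm still leans back, with its grip at (455,75). The plates are within about 1 mm of the bed outline, so I'll work out the arm path next.

Run:
```python
from h import *
C=np.array([500.7,10.9]); t=np.radians(-11.85); e=np.array([np.cos(t),np.sin(t)]); f=np.array([-e[1],e[0]])
for n in("top","scene"):
    X=world(cap(n)); d=X[...,:2]-C; a=d@e; b=d@f; z=X[...,2]
    m=(abs(b)<22)&(a>90)&(a<170)&(z>120)&(z<240)
    P=np.stack([a,b,z],-1)[m]; r=np.hypot(P[:,0]-95,P[:,2]-89); th=np.arctan2(P[:,2]-89,95-P[:,0])
    for lo,hi in((60,75),(120,130),(130,140),(140,150)):
        k=(r>lo)&(r<hi); print(n,lo,k.sum(),"th",np.percentile(th[k],[5,50,95]).round(3),"b",np.percentile(P[k,1],[5,95]).round(1),"perp",(np.percentile(th[k],[5,95])*(lo+hi)/2).round(0))
cmd=np.array([481.2,170.9,145.8]); prev=None
for th in [1.95,1.91,1.87]+list(np.arange(1.8,-.05,-.15))+[-.02]:
    p=np.r_[C+e*(95-130*np.cos(th)),79+130*np.sin(th)]; 
    if prev is None: prev=p
    print(round(th,2),p.round(1),"from start",(p-cmd).round(1))
```

```text
top 60 1 th [1.806 1.806 1.806] b [2.6 2.6] perp [122. 122.]
top 120 44 th [1.846 1.868 1.902] b [-8.2  9.5] perp [231. 238.]
top 130 36 th [1.852 1.869 1.904] b [-8.3  8.2] perp [250. 257.]
top 140 83 th [1.867 1.897 1.955] b [-7.9  9.2] perp [271. 283.]
scene 60 60 th [1.86  1.886 1.99 ] b [-9.7  3.8] perp [126. 134.]
scene 120 56 th [1.866 1.888 1.957] b [-10.8   4.1] perp [233. 245.]
scene 130 56 th [1.869 1.896 1.969] b [-10.9   2.9] perp [252. 266.]
scene 140 63 th [1.883 1.91  1.977] b [-10.8   3.6] perp [273. 287.]
1.95 [640.8 -18.5 199.8] from start [ 159.6 -189.4   54. ]
1.91 [636.  -17.5 201.6] from start [ 154.8 -188.4   55.8]
1.87 [631.2 -16.5 203.2] from start [ 150.  -187.4   57.4]
1.8 [622.6 -14.7 205.6] from start [ 141.4 -185.6   59.8]
1.65 [603.7 -10.7 208.6] from start [ 122.5 -181.6   62.8]
1.5 [584.7  -6.7 208.7] from start [ 103.5 -177.6   62.9]
1.35 [565.8  -2.8 205.8] from start [  84.6 -173.7   60. ]
1.2 [547.6   1.1 200.2] from start [  66.4 -169.8   54.4]
1.05 [530.4   4.7 191.8] from start [  49.2 -166.2   46. ]
0.9 [514.6   8.  180.8] from start [  33.4 -162.9   35. ]
0.75 [500.6  10.9 167.6] from start [  19.4 -160.    21.8]
0.6 [488.7  13.4 152.4] from start [   7.5 -157.5    6.6]
0.45 [479.1  15.4 135.5] from start [  -2.1 -155.5  -10.3]
0.3 [472.1  16.9 117.4] from start [  -9.1 -154.   -28.4]
0.15 [467.9  17.8  98.4] from start [ -13.3 -153.1  -47.4]
0.0 [466.4  18.1  79. ] from start [ -14.8 -152.8  -66.8]
-0.02 [466.5  18.1  76.4] from start [ -14.7 -152.8  -69.4]
```

Emit:
jog_arm:
  motion:
    - [-0.2,0.0,0,0.05,0]
    - [-0.2,0.02,-0.02,0.1,0]
    - [-0.2,0.055,-0.06,0.12,0]
    - [-0.2,0.09,-0.1,0.12,0]
    - [-0.2,0.12,-0.145,0.12,0]
    - [-0.2,0.1572,-0.1889,0.12,0]
    - [-0.2,0.1572,-0.1889,0.12,0]
    - [-0.2,0.1572,-0.1889,0.12,0]
  grip_force: 25

```text
t: 14.25
position: [637.6, -19.2, 265.2]
eef_rot: [-0.327, -3.123, -0.0]
ft_force: [-0.2, -0.3, 0.4]
width: 0.601
finger_force: 0.0
```

Emit:
jog_arm:
  motion:
    - [-0.2,0,0,-0.025,0]
    - [-0.2,0,0,-0.05,0]
    - [-0.2,0,0,-0.065,0]
    - [-0.2,0,0,-0.065,0]
    - [0.6,0,0,-0.065,0]
    - [1,0,0,-0.065,0]
    - [1,0,0,-0.065,0]
    - [1,0,0,-0.065,0]

```text
t: 15.25
position: [639.6, -17.6, 202.2]
eef_rot: [0.323, 3.122, 0.002]
ft_force: [1.5, 2.7, 4.6]
width: 0.227
finger_force: 25.8
```

```bash
python3 -c "
from h import *
st(); c=cap('scene','pics/scene5.png')
cv2.imwrite('pics/c5.png',cv2.resize(c['pixels'][60:300,180:420],None,fx=2.4,fy=2.4,interpolation=cv2.INTER_CUBIC))"
```

```text
t 15.25 pos [639.6 -17.6 202.2] yaw_y 78.17 z [ 3.1e-03  8.0e-04 -1.0e+00] F [1.5 2.7 4.6] w 19.3 ff 25.778452455997467 q [-1.290e-01  3.160e-01 -3.500e-02  1.216e+00  1.000e-03  7.700e-02]
```

View pics/c5.png

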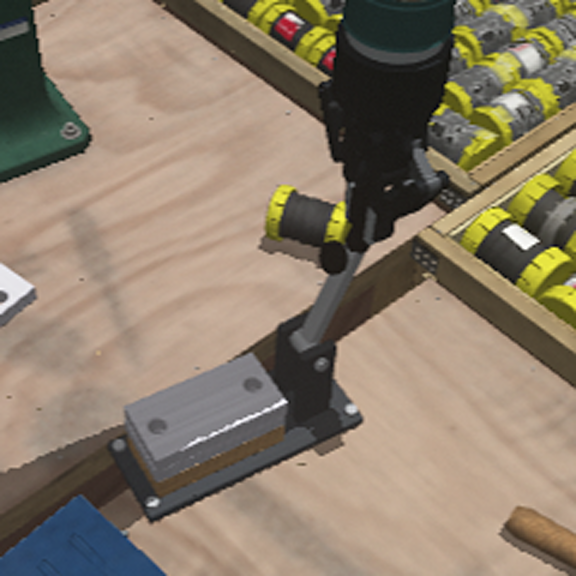

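The fingers hold the black grip near (370,215), with a measured width of 19 mm. The pile is undisturbed at (205,410).

Emit:
jog_arm:
  motion:
    - [1,-0.008,0.0016,0.003,0]
    - [1,-0.0158,0.0033,0.0048,0]
    - [1,-0.0347,0.0073,0.0078,0]
    - [1,-0.0537,0.0113,0.0079,0]
    - [1,-0.0726,0.0152,0.005,0]
    - [1,-0.0908,0.0191,-0.0006,0]
    - [1,-0.108,0.0227,-0.009,0]
    - [1,-0.1238,0.026,-0.02,0]

```text
t: 16.3
position: [514.4, 8.5, 182.5]
eef_rot: [0.324, 3.123, 0.001]
ft_force: [-1.0, 3.7, 7.0]
width: 0.226
finger_force: 24.2
```

```bash
python3 -c "
from h import *
st()"
```

```text
t 16.3 pos [514.4   8.5 182.5] yaw_y 78.16 z [ 2.e-03  7.e-04 -1.e+00] F [-1.   3.7  7. ] w 19.2 ff 24.17080521583557 q [-1.100e-01  1.120e-01 -3.340e-01  1.122e+00  1.000e-03  9.700e-02]
```

Emit:
jog_arm:
  motion:
    - [1,-0.014,0.0029,-0.0132,0]
    - [1,-0.0259,0.0054,-0.0284,0]
    - [1,-0.0355,0.0074,-0.0453,0]
    - [1,-0.0425,0.0089,-0.0634,0]
    - [1,-0.0467,0.0098,-0.0824,0]
    - [1,-0.048,0.01,-0.091,0]
    - [1,-0.0482,0.0101,-0.096,0]
    - [1,-0.0482,0.0101,-0.096,0]

```text
t: 17.3
position: [462.1, 19.3, 82.9]
eef_rot: [-0.323, -3.117, -0.003]
ft_force: [-4.1, 5.0, 0.7]
width: 0.218
finger_force: 32.4
```

```bash
python3 -c "
from h import *
st()"
```

```text
t 17.3 pos [462.1  19.3  82.9] yaw_y 78.16 z [-0.0078  0.0026 -1.    ] F [-4.1  5.   0.7] w 18.5 ff 32.443347573280334 q [-0.099  0.13  -0.55   0.899  0.002  0.107]
```

Emit:
jog_arm:
  motion:
    - [1,0,0,-0.002,0]
    - [1,0,0,-0.004,0]
    - [1,0,0,-0.005,0]
    - [1,0,0,-0.005,0]

```text
t: 17.8
position: [461.9, 19.3, 78.2]
eef_rot: [-0.322, -3.117, -0.003]
ft_force: [-4.2, 5.3, 2.0]
width: 0.22
finger_force: 33.1
```

```bash
python3 -c "
from h import *
st(); X=world(cap('scene','pics/scene6.png'))
c=cap('scene'); cv2.imwrite('pics/c6.png',cv2.resize(c['pixels'][160:300,200:360],None,fx=4,fy=4,interpolation=cv2.INTER_CUBIC))
print(ext(X,60,70,box=(75,45)))"
```

```text
t 17.8 pos [461.9  19.3  78.2] yaw_y 78.19 z [-0.0081  0.0027 -1.    ] F [-4.2  5.3  2. ] w 18.7 ff 33.05367350578308 q [-0.099  0.136 -0.555  0.888  0.002  0.107]
(960, 'x', array([-57.8, -57.4,  59.8,  61.8]), 'y', array([-32.9, -32.1,  23.1,  27.3]), 'z', np.float64(65.6))
```

View pics/c6.png

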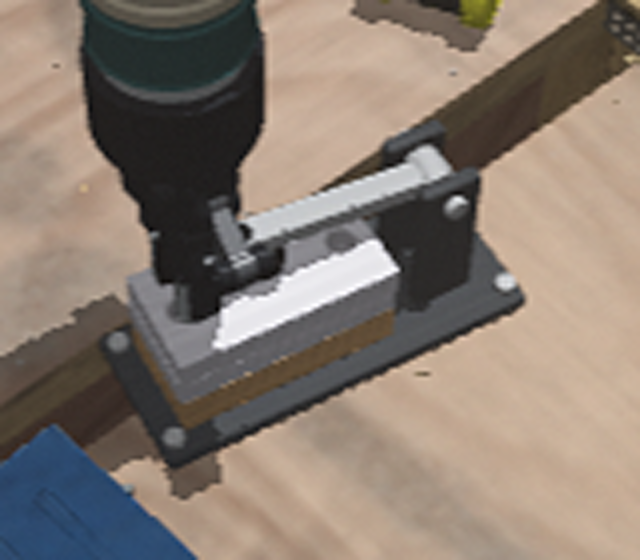

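The arm is nearly level, with its foot just above the top plate near (265,265). I'll ease it down until there is contact.

Emit:
jog_arm:
  motion:
    - [1,0,0,-0.001,0]
    - [1,0,0,-0.002,0]
    - [1,0,0,-0.003,0]
    - [1,0,0,-0.003,0]

```text
t: 18.4
position: [462.0, 19.3, 75.3]
eef_rot: [-0.322, -3.117, -0.003]
ft_force: [-4.0, 4.5, 2.4]
width: 0.219
finger_force: 33.5
```

```bash
cat >> h.py <<'E'
def arm(X):
    C=np.array([500.7,10.9]); t=np.radians(-11.85); e=np.array([np.cos(t),np.sin(t)]); f=np.array([-e[1],e[0]])
    d=X[...,:2]-C; a=d@e; b=d@f; z=X[...,2]; m=(abs(b)<5)&(a>12)&(a<72)&(z>75)&(z<115)
    k=np.polyfit(95-a[m],z[m],1); print("arm n",m.sum(),"slope rad",np.arctan(k[0]).round(3),"z at pin",k[1].round(1))
E
python3 -c "
from h import *
st(); arm(world(cap('scene')))"
```

```text
t 18.4 pos [462.   19.3  75.3] yaw_y 78.2 z [-0.0079  0.0027 -1.    ] F [-4.   4.5  2.4] w 18.6 ff 33.527212142944336 q [-0.099  0.139 -0.558  0.881  0.002  0.107]
arm n 123 slope rad 0.087 z at pin 94.5
```

The foot is still about 8 mm up because the pads slid down the grip. I'll release, close the fingers, and press on top of the grip.

Emit:
jog_arm:
  motion:
    - [-0.3,0,0,0,0]
    - [-0.3,0,0,0,0]
    - [-0.3,0,0,0,0]
    - [-0.3,0,0,0.04,0]
    - [-0.3,0.002,0,0.075,0]
    - [1,0.005,-0.001,0.075,0]
    - [1,0.005,-0.001,0.075,0]
    - [1,0.005,-0.001,0.075,0]

```text
t: 19.45
position: [470.1, 17.1, 150.4]
eef_rot: [-0.324, -3.122, 0.0]
ft_force: [-0.8, -0.0, -0.3]
width: 0.016
finger_force: 0.0
```

Emit:
jog_arm:
  motion:
    - [1,0,0,0,0]
    - [1,0,0,-0.015,0]
    - [1,0,0,-0.03,0]
    - [1,0,0,-0.035,0]
    - [1,0,0,-0.04,0]
    - [1,0,0,-0.045,0]
    - [1,0,0,-0.045,0]

```text
t: 20.32
position: [471.4, 17.1, 106.6]
eef_rot: [-0.324, -3.125, 0.0]
ft_force: [0.6, -0.1, 0.1]
width: -0.003
finger_force: 0.0
```

```bash
python3 -c "
from h import *
st(); arm(world(cap('scene')))"
```

```text
t 20.32 pos [471.4  17.1 106.6] yaw_y 78.15 z [-1.e-04 -0.e+00 -1.e+00] F [ 0.6 -0.1  0.1] w -0.2 ff 0.0 q [-0.101  0.112 -0.512  0.947 -0.     0.106]
arm n 114 slope rad 0.024 z at pin 95.4
```

Emit:
jog_arm:
  motion:
    - [1,0,0,-0.002,0]
    - [1,0,0,-0.004,0]
    - [1,0,0,-0.006,0]
    - [1,0,0,-0.008,0]
    - [1,0,0,-0.008,0]

```text
t: 21.0
position: [471.4, 17.2, 99.0]
eef_rot: [-0.324, -3.125, -0.0]
ft_force: [-1.6, -0.2, 3.5]
width: -0.002
finger_force: 1.5
```

```bash
python3 -c "
from h import *
st(); arm(world(cap('scene')))"
```

```text
t 21.0 pos [471.4  17.2  99. ] yaw_y 78.15 z [-2.e-04  1.e-04 -1.e+00] F [-1.6 -0.2  3.5] w -0.2 ff 1.5280899032950401 q [-0.101  0.12  -0.521  0.93   0.     0.106]
arm n 113 slope rad -0.012 z at pin 94.6
```

Level within the camera's accuracy; I'll press a little further to confirm that the foot is seated.

Emit:
jog_arm:
  motion:
    - [1,0,0,-0.001,0]
    - [1,0,0,-0.002,0]
    - [1,0,0,-0.003,0]
    - [1,0,0,-0.003,0]

```text
t: 21.55
position: [471.5, 17.2, 98.7]
eef_rot: [0.324, 3.125, -0.0]
ft_force: [-8.4, 0.2, 22.1]
width: -0.002
finger_force: 11.4
```

```bash
python3 -c "
from h import *
st(); arm(world(cap('scene')))"
```

```text
t 21.55 pos [471.5  17.2  98.7] yaw_y 78.16 z [ 1.e-04 -1.e-04 -1.e+00] F [-8.4  0.2 22.1] w -0.2 ff 11.374674886465073 q [-0.101  0.121 -0.521  0.929 -0.     0.106]
arm n 117 slope rad 0.0 z at pin 93.7
```

Emit:
jog_arm:
  motion:
    - [1,0,0,0.004,0]
    - [1,0,0,0.02,0]
    - [1,0,0,0.06,0]
    - [1,0,0,0.1,0]
    - [1,-0.02,0.06,0.12,0]
    - [1,-0.03,0.12,0.12,0]
    - [1,-0.03,0.18,0.12,0]
    - [1,-0.03,0.2,0.12,0]

```text
t: 22.6
position: [441.2, 220.1, 216.6]
eef_rot: [0.318, 3.124, 0.002]
ft_force: [0.3, -0.4, 0.5]
width: 0.0
finger_force: 0.0
```

Emit:
jog_arm:
  motion:
    - [1,0,0,0,0]
    - [1,0,0,0,0]

```text
t: 22.85
position: [441.4, 216.6, 215.9]
eef_rot: [-0.325, -3.125, 0.001]
ft_force: [0.3, -0.4, -0.3]
width: 0.0
finger_force: 0.0
```

```bash
python3 -c "
from h import *
st(); c=cap('scene'); X=world(c); arm(X); print(ext(X,62,69,box=(75,45)))
t=cap('top'); Y=world(t); print('top',ext(Y,60,72,box=(75,45))); print(rect(Y,(165,262),70,10,24))
z=np.hstack([cv2.resize(c['pixels'][160:300,200:360],(400,350),interpolation=cv2.INTER_CUBIC),cv2.resize(t['pixels'][145:285,230:390],(400,350),interpolation=cv2.INTER_CUBIC)]); cv2.imwrite('pics/c7.png',z)"
```

```text
t 22.85 pos [441.4 216.6 215.9] yaw_y 78.13 z [-1.e-04 -5.e-04 -1.e+00] F [ 0.3 -0.4 -0.3] w 0.0 ff 0.0 q [ 0.325  0.049 -0.33   1.192 -0.     0.532]
arm n 126 slope rad 0.003 z at pin 93.7
(946, 'x', array([-57.6, -56.9,  60.1,  61.9]), 'y', array([-32.5, -31.9,  28.3,  29.5]), 'z', np.float64(65.7))
top (1278, 'x', array([-59.5, -58.2,  57.6,  59.5]), 'y', array([-29.8, -29. ,  29.1,  29.8]), 'z', np.float64(66.8))
{'c': array([nan, nan]), 'size': array([0., 0.]), 'deg': 0.0, 'z': np.float64(nan), 'n': 234549, 'med': array([nan, nan, nan])}
```

View pics/c7.png

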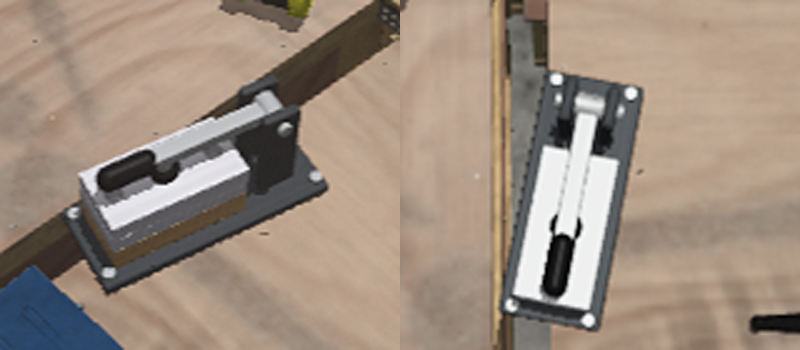

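The arm is level with its foot on the pile, at (165,172) in the left view. The plates are square on the bed in both views, and the robot is clear. Handing in.

```bash
python3 -c "
from station import robot
print(robot.job_done())"
```

```text
the job is handed in; nothing more can be done
None
```

Job handed in at about 23 s: both long plates are stacked on the bed, flush to about 1 mm by camera, the hold-down arm is level with its foot seated on the pile, and the short plate was not touched.

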